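# Park the hanging slide rack over the drain dish

### The arm

A 6-joint arm with a two-finger parallel gripper is mounted at the origin on the work surface. World frame = base frame: x ahead of the robot, y to its left, z up, the work surface at z = 0. Lengths are in m, angles in rad, forces in N, time in s.
With the tool pointing down it reaches from about 0.225 to 0.875 m from the base axis. Payload 3.4 kg.
Tool frame: the origin (TCP) lies where the fingers leave the gripper's body, on its centre line; the fingertips stand 73 mm ahead of it and the grasp point (between the pads) lies 54 mm ahead of it (manip.pinch_z is the distance from the TCP to the grasp point, in m); z points along the fingers, y is the line along which they close (so a half turn about z gives the same grasp; the last joint's range is limited). The gripper opens to 85 mm and grips with 20 to 120 N. Pads are 22 mm wide; open, the fingers measure 114 mm over their backs; the gripper's body (76 mm by 85 mm) begins 54 mm behind the grasp point. The pads swing forward as they close: fully open they stand 13 mm farther back than shut.
Start: joints at [-1.255, 0.276, 1.505, -0, 1.361, -0.121], TCP at [0.243, -0.521, 0.304] pointing down, gripper open.
Joint ranges: [-2.89, 2.89], [-0.75, 2.08], [0.22, 2.7], [-1.18, 4.32], [0.11, 2.71], [-2.7, 2.7]. Speed limits (rad/s): [2.57, 2.57, 3.14, 3.14, 3.14, 3.14].

### API

Orientations are given as a unit quaternion [w, x, y, z].
In Python, from rig import readout, imaging, manip gives the robot as it stands. The module is installed in compiled form; this text tells all that it offers.
- The arm moves only by the tool servo_tool, never from a script. Its argument "moves" is a list of rows, each an object with "dp": the shift along the tool's x, y, z in units of 0.2 m (1.0 is 0.2 m), a list of three; "delta_rot": the turn, a rotation vector about the tool's x, y, z in units of 0.1 rad (1.0 is 0.1 rad), a list of three; "fingers": the opening, from 0 (shut) to 1 (fully open). In form: [{"dp": [dx, dy, dz], "delta_rot": [wx, wy, wz], "fingers": fingers}, ...]. A call has 1 to 5 rows; each row shifts and turns the commanded pose from where the row before left it, along the tool's axes as they then stand; what a row does not reach is not made up. A row lasts 1/10 s, in which the tool goes at most 50 mm and 8.59 degrees, less where a joint would pass 70% of its speed; a pose out of reach is approached as far as the arm can. A call with a number of a shift or a turn outside -1 to 1 is refused whole. A call with a gripper value outside its range is refused whole. The fingers move at their own pace and stop on an object; "force" is the grip in N (left out, the last holds). Time passes only in rows, so rows that do not move let the fingers close. It gives the time, the measured TCP pose, the force, the opening and the grip force at its end, in the units of the state.
- readout.get_state(): the state, without advancing time (a new reading comes with each control period).
- imaging.get_image(name): name is "side" or "top"; returns (picture, depth): 400x640x3 uint8, red, green, blue; 400x640 float32, m along the optical axis (not along the pixel's ray), 0 where there is no reading.
- imaging.calibration(name): a dict with "intrinsics" (3x3 intrinsics, pixels), "dist" ([k1, k2, p1, p2, k3] as OpenCV has them; the pictures are not rectified), "R" (3x3) and "t" (3): a world point X has camera coordinates R X + t. Camera axes: x right, y down, z forward; pixel columns grow to the right and rows downward; lengths in m; the calibration is good to about 2 mm. A picture is of the moment at which its call begins. calibration takes no time and is no camera call.
- manip.sign_off(): hands the job in; it is judged then, once.
The state is a dict: "clock": time; "qpos": joint angles; "qd": joint speeds; "effort": joint torques, N m; "position": TCP position; "ee_rot": TCP orientation; "contact_force": force on the tool from outside, world axes, zero at the start; "moment": the same for the moment, N m; "width": finger opening in m; "gripper_force": force on a finger pad.
Only numpy, scipy, OpenCV 4.12 (cv2) and the standard library are available. Lean on these libraries where they do the work, as an engineer would, in place of code of your own. Each camera call takes 0.05 s, during which the arm holds its last target. There are 200 camera calls.

### The job

Take the blue handle of the tilting overhead rail and, moving nothing but that handle, tilt the rail so that the yellow trolley rolls away from its parking end and carries the hanging slide rack to the blue drain dish. Bring it to a stop with the rack's swing damped, hanging centred over the dish (well within a finger's width) for at least four seconds; never let the rack swing wildly or the trolley run into the far buffer, and leave the other things alone. The program finishes while still gripping the handle, with the rail near level and the rack at rest over the dish.

Things in the scene. Friction and masses are not known exactly. Their poses are not given: they have to be found in the camera images.
- stand: Fixed stand on the bench that carries the rail. Origin on the bench straight below the rail's pivot; y runs along the rail (handle at the +y end, far buffer at the -y end), x across the rail, away from the robot. The rail's pivot axis lies along x at height 430 mm. Column (26 mm diameter) and foot (100 x 300 x 18 mm) stand 75 to 175 mm to +x.
- rail (a joint): Tilt of the aluminium rail (640 mm long, 16 x 18 mm) about its pivot, rad, 0 = level. Positive: handle (+y) end up, trolley driven away from its parking end. Stops at -0.10 and 0.10; starts at -0.10, weighed down by the parked trolley. Rail and handle: 0.56 kg, 1.4 N heavy at the handle, damping 0.15 N m s/rad. The trolley's weight is felt at the handle, up to about 10 N up or down.
- handle_grip (a point): Centre of the blue handle, a level round bar, 28 mm diameter, 100 mm long along the stand's x, fixed to the rail and turning with it. With the rail level it lies at (-150, 310, 300) mm in the stand frame, 130 mm below the pivot's height. A 12 mm steel bracket joins its +x end. Free space for a grasp from above, fingers closing along the stand's y.
- trolley (a joint): Distance (m) the yellow trolley (90 mm long, 0.6 kg +-20 %) has rolled along the rail from its parking stop towards -y; its centre is at y = 0.200 - value in the stand frame. Starts at 0, far buffer at 0.44. Rolls almost freely: drag 0.35 N s/m, dry friction 0.03 N; on a tilt it accelerates at about 9.8 m/s2 times the tilt in rad and coasts on when the rail is levelled.
- rack (a joint): Swing (rad) of the slide rack about its pivot on the trolley, relative to the rail, about the stand's x axis. rail + rack = the rack's angle from plumb, 0 = plumb, positive = foot displaced to +y (handle end). It swings freely along the rail with hardly any damping, period about 0.85 s on the free trolley (1.05 s if it were held).
- rack_foot (a point): Centre of the underside of the hanging orange rack of glass slides (56 x 100 x 105 mm, on a hanger; 0.35 kg +-30 %), 295 mm below its pivot on the trolley; that pivot is 30 mm below the rail's axis, so the foot hangs about 105 mm above the bench. Centre of mass 252 mm below the pivot, equivalent pendulum length 273 mm.
- dish_in (a point): Centre of the inner floor of the blue open drain dish (105 x 130 x 55 mm, fixed to the bench) under the rail. The rack foot must stop straight over this point.
- bottle: Loose amber reagent bottle, 56 mm diameter, 130 mm tall, origin at the centre of its underside. Bystander, leave alone.
- timer: Loose white bench timer, 65 x 75 x 30 mm, origin at the centre of its underside. Bystander, leave alone.
- slide_box: Loose green slide box, 85 x 170 x 34 mm, origin at the centre of its underside. Bystander, leave alone.
Mind the look-alikes: they are no part of the job. Of the things shaped like the part that bears dish_in, the blue one is meant.

How it is judged:
On the way, in this order (a step that is already met when the one before it is completed fails the run):
1. the trolley has left its parking end, moved by the handle in the gripper (value of joint trolley above 0.04 m and contact force between the fingers and rail above 1 N), for 0.1 s.
2. the rack hangs over the dish centre within 15 mm, at rest, for 3 s (horizontal distance between rack_foot and dish_in below 0.015 m and angle between rack_foot's own z axis and vertical below 0.1 rad), for 3 s.
At the end, for the whole second after the job is handed in: The rack has hung within 15 mm of straight over the dish centre for 3 s, and at the end still hangs within 20 mm of it, less than 0.1 rad from plumb, the trolley slower than 0.06 m/s, the rail within 0.04 rad of level and held only by its handle in the gripper (horizontal distance between rack_foot and dish_in below 0.02 m and angle between rack_foot's own z axis and vertical below 0.1 rad and velocity of joint trolley between -0.06 and 0.06 m/s and value of joint rail between -0.04 and 0.04 rad and contact force between the fingers and rail above 1 N); the arm keeps its last pose, push and grip.
It fails at once if the rack swings more than 0.35 rad from plumb (angle between rack_foot's own z axis and vertical above 0.35 rad).
It fails at once if the trolley runs into the far buffer (value of joint trolley above 0.435 m).
It fails at once if the robot touches the rack, trolley or dish (contact force between any of the arm, the fingers and trolley above 1 N or contact force between any of the arm, the fingers and dish above 1 N).
It fails at once if the fingers take the rail itself instead of its handle (contact force between the fingers and rail_c0 above 1 N).
It fails at once if a bystander is moved (distance of any of bottle, timer, slide_box from where it was at the start of the episode above 0.02 m).
It also fails if it takes over 48 s, if anything falls off the work surface, if the arm or the gripper's body presses on something with over 40 N, if the wrist force passes 120 N, or if a joint passes its speed limit or range.

## Working session

There is one attempt and no reset: what is moved stays moved. The work goes in short steps, Python scripts to look and compute and a tool call to move; the robot and the scene stay as the last step left them, time stands still between calls to the robot, and variables do not carry over. Pictures are saved under pics/ and viewed, at most 10 in all, crops included, and the job is handed in when it is done.

Besides the shell and the picture viewer there is one more tool, called after ">>>" in YAML: its name, and indented under it one key for each argument. servo_tool: Moves the arm, as the interface text tells. Its arguments: {"type":"object","properties":{"moves":{"type":"array"},"force":{"type":"number"}},"required":["moves"]}

```bash
mkdir -p pics; python3 - <<'E'
from rig import readout, imaging, manip
import cv2,numpy as np
for n in("side","top"):
    p,d=imaging.get_image(n); cv2.imwrite(f"pics/{n}0.png",p[:,:,::-1]); np.savez(f"{n}0.npz",p=p,d=d)
    c=imaging.calibration(n); print(n,c["intrinsics"],c["dist"],c["R"],c["t"], -c["R"].T@c["t"])
s=readout.get_state();print(s)
print(manip.pinch_z)
E
```

```text
side [[437.69175604   0.         310.86093747]
 [  0.         437.69175604 195.24376477]
 [  0.           0.           1.        ]] [0.00845008 0.         0.         0.         0.        ] [[-0.32192496  0.94669446 -0.01157243]
 [ 0.65512959  0.21392034 -0.72459872]
 [-0.68349802 -0.24084785 -0.68907385]] [ 0.24027036 -0.15529774  2.01944204] [1.5593738  0.29213701 1.28179667]
top [[456.98883175   0.         320.12023661]
 [  0.         456.98883175 202.43623617]
 [  0.           0.           1.        ]] [-0.12474972  0.          0.          0.          0.        ] [[ 0.0182849  -0.99982875 -0.00285154]
 [-0.99208117 -0.01778861 -0.12433232]
 [ 0.1242603   0.00510237 -0.99223654]] [-0.11129141  0.56659308  1.7342942 ] [ 0.34863736 -0.11004245  1.79095855]
{'clock': 0.1, 'qpos': array([-1.25501087e+00,  2.76551643e-01,  1.50600746e+00,  4.19946740e-05,
        1.36069053e+00, -1.20992483e-01]), 'qd': array([-1.03943221e-05, -1.15637987e-03, -2.84123913e-03, -1.44015653e-03,
        5.03087425e-04,  1.45741516e-04]), 'effort': array([ 1.57617269e-03, -4.17701268e+01, -2.46403974e+01, -8.59027818e-05,
        5.86097201e-03, -3.93262127e-06]), 'position': array([ 0.24313988, -0.52068403,  0.30311439]), 'ee_rot': array([-8.26561904e-04,  9.76248374e-01,  2.16652774e-01, -6.01300353e-05]), 'contact_force': array([ 0.4254864 ,  0.18929877, -0.82799253]), 'moment': array([ 0.03753492, -0.00153998, -0.03658909]), 'gripper_force': 0.0, 'width': 0.08516458344511532}
0.0539
```

View pics/side0.png

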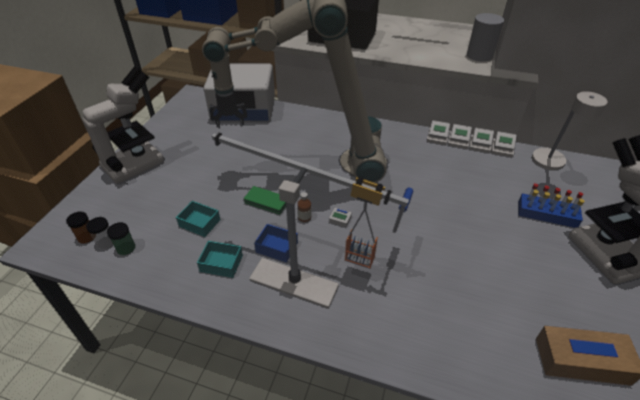

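View pics/top0.png

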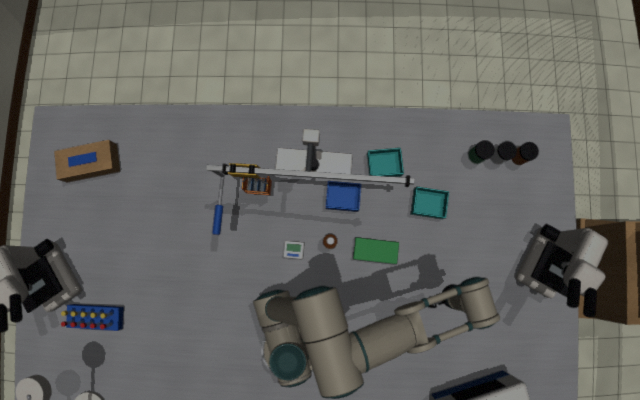

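The side view shows the rail (215,138)–(408,200), handle at (407,195), rack at (360,250), and blue dish at (275,242). In the top view the handle is at (217,220), the trolley at (243,170), the blue dish at (343,196), and the rail runs (208,167)–(413,181).

```bash
cat > h.py <<'E'
import numpy as np,cv2
from rig import imaging
def rays(n,uv):
    c=imaging.calibration(n); q=cv2.undistortPoints(np.asarray(uv,float).reshape(-1,1,2),c["intrinsics"],np.array(c["dist"]))[:,0]
    return -c["R"].T@c["t"], np.c_[q,np.ones(len(q))]@c["R"]   # origin, directions with depth 1
def onplane(n,uv,z):
    o,d=rays(n,uv); return o+d*((z-o[2])/d[:,2])[:,None]
def cloud(n,d):
    v,u=np.mgrid[:400,:640]; o,r=rays(n,np.c_[u.ravel(),v.ravel()]); return (o+r*d.reshape(-1,1)).reshape(400,640,3)
def hsv(p): return cv2.cvtColor(p,cv2.COLOR_RGB2HSV)
E
python3 - <<'E'
from h import *
np.set_printoptions(precision=4,suppress=True)
for n,boxes in(("top",dict(handle=(205,195,235,240),dish=(322,178,365,215),bottle=(320,230,340,252))),("side",dict(handle=(395,180,420,215),dish=(250,222,300,262)))):
    f=np.load(n+"0.npz");p,d=f["p"],f["d"];h=hsv(p);C=cloud(n,d)
    blue=(h[...,0]>105)&(h[...,0]<130)&(h[...,1]>120)
    for k,(a,b,c,e) in boxes.items():
        if k=="bottle":continue
        m=np.zeros_like(blue);m[b:e,a:c]=blue[b:e,a:c]; m&=d>0
        P=C[m]; print(n,k,m.sum(),"med",np.median(P,0),"min",np.percentile(P,2,0),"max",np.percentile(P,98,0))
        if k=="dish":
            for lo,hi in((-.01,.02),(.045,.07)):
                Q=P[(P[:,2]>lo)&(P[:,2]<hi)];
                if len(Q)>5:
                    r=cv2.minAreaRect((Q[:,:2]*1000).astype(np.float32));print(" ",lo,len(Q),r,np.median(Q[:,2]))
            v,u=np.nonzero(m);r=cv2.minAreaRect(np.c_[u,v].astype(np.float32));print(" px",r, onplane(n,[r[0]],.055))
        if k=="handle":
            v,u=np.nonzero(m);r=cv2.minAreaRect(np.c_[u,v].astype(np.float32));print(" px",r,cv2.boxPoints(r), onplane(n,cv2.boxPoints(r),.27))
    if n=="top":
        m=(C[...,2]>.35)&(C[...,2]<.5)&(d>0);m[:150]=0;m[190:]=0;m[:,:200]=0;m[:,425:]=0
        P=C[m];vx,vy,x0,y0=cv2.fitLine((P[:,:2]).astype(np.float32),cv2.DIST_HUBER,0,.001,.001).ravel()
        print("rail",len(P),vx,vy,x0,y0,np.arctan2(-vx,vy),P.min(0),P.max(0))
        s=P[:,1]; print("z fit",np.polyfit(s,P[:,2],1))
        for a in np.arange(-.4,.3,.05):
            q=P[abs(P[:,1]-a)<.01]; 
            if len(q): print(round(a,2),len(q),np.median(q,0))
E
```

```text
top handle 210 med [0.4761 0.2395 0.2807] min [0.4291 0.2286 0.2718] max [0.5226 0.253  0.2872]
 px ((217.3904266357422, 219.04110717773438), (7.275592803955078, 28.68363380432129), 6.009006023406982) [[212.2712 232.9233]
 [215.274  204.3973]
 [222.5096 205.1589]
 [219.5069 233.685 ]] [[0.4296 0.2576 0.27  ]
 [0.5261 0.2517 0.27  ]
 [0.524  0.2268 0.27  ]
 [0.4276 0.2329 0.27  ]]
top dish 908 med [ 0.5997 -0.1902  0.0063] min [ 0.5433 -0.2504 -0.0038] max [ 0.6473 -0.1271  0.0589]
  -0.01 710 ((595.2809448242188, -187.1576690673828), (127.10401916503906, 100.52014923095703), 85.886474609375) 0.00472860121934493
  0.045 127 ((596.2635498046875, -188.26708984375), (126.26223754882812, 104.8250961303711), 85.81588745117188) 0.0539332355556672
 px ((342.77587890625, 195.68966674804688), (33.21819305419922, 27.488054275512695), 4.763641834259033) [[ 0.5937 -0.1875  0.055 ]]
rail 1674 0.06267117 0.99803424 0.604097 -0.07362881 -0.06271227 [ 0.5697 -0.3791  0.352 ] [0.6792 0.2548 0.4786]
z fit [-0.0979  0.4317]
-0.35 58 [ 0.5829 -0.3525  0.4693]
-0.3 44 [ 0.5876 -0.2999  0.4614]
-0.25 43 [ 
[... 515 characters left out ...]
2196655273), 18.434947967529297) [[400.6 205.2]
 [406.7 186.9]
 [412.7 188.9]
 [406.6 207.2]] [[0.5095 0.2322 0.27  ]
 [0.4153 0.2358 0.27  ]
 [0.419  0.2568 0.27  ]
 [0.5126 0.2523 0.27  ]]
side dish 510 med [ 0.5826 -0.2029  0.0081] min [ 0.5465 -0.25   -0.0004] max [ 0.6545 -0.1274  0.0582]
  -0.01 350 ((599.7861938476562, -199.48309326171875), (104.894775390625, 107.00392150878906), 86.23161315917969) 0.005968274618841973
  0.045 130 ((600.6716918945312, -186.79640197753906), (130.06495666503906, 106.11184692382812), 86.29290008544922) 0.05292926314500068
 px ((274.4000244140625, 240.20001220703125), (32.199378967285156, 28.621667861938477), 26.56505012512207) [[ 0.6111 -0.1869  0.055 ]]
```

>>> servo_tool:
  moves:
    - {"dp": [0, 0, -0.1], "delta_rot": [0, 0, 1], "fingers": 1}
    - {"dp": [0, 0, -0.1], "delta_rot": [0, 0, 1], "fingers": 1}
    - {"dp": [0, 0, -0.1], "delta_rot": [0, 0, 1], "fingers": 1}
    - {"dp": [0, 0, -0.1], "delta_rot": [0, 0, 1], "fingers": 1}
    - {"dp": [0, 0, -0.1], "delta_rot": [0, 0, 1], "fingers": 1}

```text
clock: 0.6
position: [0.2432, -0.5208, 0.4042]
ee_rot: [-0.0, 0.999, -0.034, -0.0]
contact_force: [0.7, 0.3, 0.2]
width: 0.0859
gripper_force: 0.0
```

>>> servo_tool:
  moves:
    - {"dp": [0.04, -0.19, 0], "delta_rot": [0, 0, 0], "fingers": 1}
    - {"dp": [0.04, -0.19, 0], "delta_rot": [0, 0, 0], "fingers": 1}
    - {"dp": [0.04, -0.19, 0], "delta_rot": [0, 0, 0], "fingers": 1}
    - {"dp": [0.04, -0.19, 0], "delta_rot": [0, 0, 0], "fingers": 1}
    - {"dp": [0.04, -0.19, 0], "delta_rot": [0, 0, 0], "fingers": 1}

```text
clock: 1.1
position: [0.2952, -0.3323, 0.4035]
ee_rot: [-0.0, 0.999, -0.032, -0.0]
contact_force: [1.3, -0.3, 0.1]
width: 0.0852
gripper_force: 0.0
```

>>> servo_tool:
  moves:
    - {"dp": [0.04, -0.19, 0], "delta_rot": [0, 0, 0], "fingers": 1}
    - {"dp": [0.04, -0.19, 0], "delta_rot": [0, 0, 0], "fingers": 1}
    - {"dp": [0.04, -0.19, 0], "delta_rot": [0, 0, 0], "fingers": 1}
    - {"dp": [0.04, -0.19, 0], "delta_rot": [0, 0, 0], "fingers": 1}
    - {"dp": [0.04, -0.19, 0], "delta_rot": [0, 0, 0], "fingers": 1}

```text
clock: 1.6
position: [0.3469, -0.1452, 0.4036]
ee_rot: [-0.0, 0.999, -0.032, -0.0]
contact_force: [0.5, -0.8, 0.1]
width: 0.0853
gripper_force: 0.0
```

>>> servo_tool:
  moves:
    - {"dp": [0.04, -0.19, 0], "delta_rot": [0, 0, 0], "fingers": 1}
    - {"dp": [0.04, -0.19, 0], "delta_rot": [0, 0, 0], "fingers": 1}
    - {"dp": [0.04, -0.19, 0], "delta_rot": [0, 0, 0], "fingers": 1}
    - {"dp": [0.04, -0.19, 0], "delta_rot": [0, 0, 0], "fingers": 1}
    - {"dp": [0.04, -0.19, 0], "delta_rot": [0, 0, 0], "fingers": 1}

```text
clock: 2.1
position: [0.3988, 0.0419, 0.4037]
ee_rot: [0.0, 1.0, -0.032, -0.0]
contact_force: [1.3, -0.6, 0.3]
width: 0.0857
gripper_force: 0.0
```

>>> servo_tool:
  moves:
    - {"dp": [0.04, -0.19, 0], "delta_rot": [0, 0, 0], "fingers": 1}
    - {"dp": [0.04, -0.19, 0], "delta_rot": [0, 0, 0], "fingers": 1}
    - {"dp": [0.04, -0.19, 0], "delta_rot": [0, 0, 0], "fingers": 1}
    - {"dp": [0.04, -0.19, 0], "delta_rot": [0, 0, 0], "fingers": 1}
    - {"dp": [0, 0, 0], "delta_rot": [0, 0, 0], "fingers": 1}

```text
clock: 2.6
position: [0.4413, 0.1937, 0.4029]
ee_rot: [-0.001, 1.0, -0.029, -0.001]
contact_force: [-0.2, -0.1, 0.1]
width: 0.0853
gripper_force: 0.0
```

>>> servo_tool:
  moves:
    - {"dp": [0.043, -0.139, 0], "delta_rot": [0, 0, 0], "fingers": 1}
    - {"dp": [0.043, -0.139, 0], "delta_rot": [0, 0, 0], "fingers": 1}
    - {"dp": [0, 0, 0], "delta_rot": [-1, 0, 0], "fingers": 1}
    - {"dp": [0, -0.01, 0.1], "delta_rot": [0, 0, 0], "fingers": 1}
    - {"dp": [0, -0.01, 0.1], "delta_rot": [0, 0, 0], "fingers": 1}

```text
clock: 3.1
position: [0.4613, 0.2443, 0.3631]
ee_rot: [0.05, 0.998, -0.031, -0.001]
contact_force: [0.8, -0.1, -0.2]
width: 0.0852
gripper_force: 0.0
```

>>> servo_tool:
  moves:
    - {"dp": [0, -0.01, 0.1], "delta_rot": [0, 0, 0], "fingers": 1}
    - {"dp": [0, -0.01, 0.1], "delta_rot": [0, 0, 0], "fingers": 1}
    - {"dp": [0, 0, 0], "delta_rot": [0, 0, 0], "fingers": 1}

```text
clock: 3.4
position: [0.4597, 0.2429, 0.3206]
ee_rot: [0.052, 0.998, -0.032, -0.005]
contact_force: [0.4, -0.6, -1.0]
width: 0.0857
gripper_force: 0.0
```

```bash
python3 - <<'E'
from h import *
for n,(a,b,c,e) in (("side",(320,120,480,240)),("top",(160,130,300,260))):
    p,d=imaging.get_image(n); cv2.imwrite(f"pics/{n}1.png",cv2.resize(p[b:e,a:c,::-1],None,fx=4,fy=4))
E
```

```text
(no output)
```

View pics/side1.png

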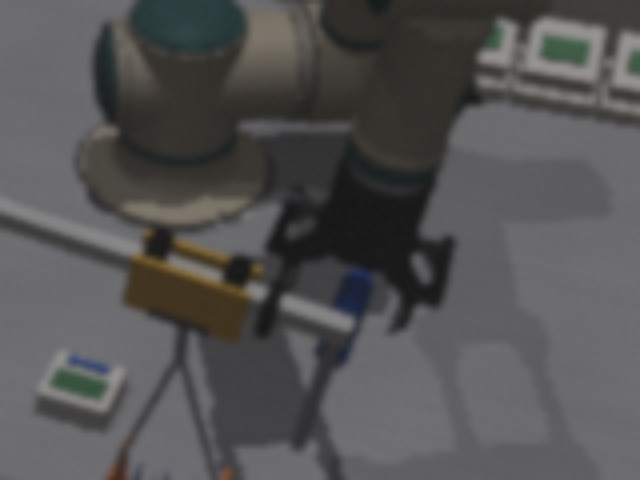

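The side crop shows the blue handle (350,300) between the two open fingers (265,310 and 400,310). I'll centre by about 4 mm and close.

>>> servo_tool:
  moves:
    - {"dp": [0, -0.02, -0.01], "delta_rot": [0, 0, 0], "fingers": 1}
    - {"dp": [0, 0, 0], "delta_rot": [0, 0, 0], "fingers": 0}
    - {"dp": [0, 0, 0], "delta_rot": [0, 0, 0], "fingers": 0}
    - {"dp": [0, 0, 0], "delta_rot": [0, 0, 0], "fingers": 0}
    - {"dp": [0, 0, 0], "delta_rot": [0, 0, 0], "fingers": 0}
  force: 70

```text
clock: 4.0
position: [0.4615, 0.2489, 0.3253]
ee_rot: [0.049, 0.998, -0.032, -0.001]
contact_force: [-0.7, 16.8, 3.0]
width: 0.0282
gripper_force: 9.5
```

>>> servo_tool:
  moves:
    - {"dp": [0, 0, 0], "delta_rot": [0, 0, 0], "fingers": 0}
    - {"dp": [0, 0, 0], "delta_rot": [0, 0, 0], "fingers": 0}
    - {"dp": [0, 0, 0], "delta_rot": [0, 0, 0], "fingers": 0}

```text
clock: 4.3
position: [0.4616, 0.2494, 0.3256]
ee_rot: [0.049, 0.998, -0.032, -0.001]
contact_force: [-1.4, 5.4, 3.8]
width: 0.026
gripper_force: 69.0
```

```bash
cat >> h.py <<'E'
def look(tag=""):
    """trolley (yellow) and rack (orange) seen in both views -> stand frame (along rail) coordinates"""
    from rig import readout
    O=np.array([.605,-.063]);yh=np.array([.066,.9978]); out={}
    s=readout.get_state()
    for n in("side","top"):
        p,d=imaging.get_image(n);h=hsv(p).astype(int);C=cloud(n,d);S=(C[...,:2]-O)@yh;X=(C[...,:2]-O)@[.9978,-.066]
        ok=(d>0)&(abs(X)<.06)&(S>-.4)&(S<.34)
        yel=ok&(C[...,2]>.36)&(C[...,2]<.50)&(h[...,0]>15)&(h[...,0]<32)&(h[...,1]>130)&(S<.27)
        org=ok&(C[...,2]>.08)&(C[...,2]<.26)&(h[...,0]<14)&(h[...,1]>110)
        rail=ok&(C[...,2]>.37)&(C[...,2]<.49)&(abs(X)<.02)&(h[...,1]<60)
        f=lambda m:[round(float(v),4) for v in (np.median(S[m]),*np.percentile(S[m],(3,97)))]if m.sum()>5 else None
        z=np.polyfit(S[rail],C[...,2][rail],1)
        out[n]=dict(yel=(yel.sum(),f(yel)),org=(org.sum(),f(org)),rail=np.round(z,4))
    print(tag,s["clock"],"pos",np.round(s["position"],4),"q",np.round(s["ee_rot"],4),"F",np.round(s["contact_force"],1),"w",s["width"],s["gripper_force"])
    for n in out: print(" ",n,out[n])
E
python3 -c "
from h import *;look()"
```

```text
4.3 pos [0.4616 0.2494 0.3256] q [ 0.0488  0.9983 -0.0315 -0.0012] F [-1.4  5.4  3.8] w 0.026034209663782202 68.9927887916565
  side {'yel': (np.int64(166), [0.2108, 0.1686, 0.2418]), 'org': (np.int64(127), [0.2105, 0.154, 0.2429]), 'rail': array([-0.1014,  0.4349])}
  top {'yel': (np.int64(161), [0.1957, 0.1557, 0.2391]), 'org': (np.int64(172), [0.1841, 0.149, 0.2388]), 'rail': array([-0.0957,  0.4384])}
```

>>> servo_tool:
  moves:
    - {"dp": [0, -0.012, -0.055], "delta_rot": [0.35, 0, 0], "fingers": 0}
    - {"dp": [0, -0.012, -0.055], "delta_rot": [0.35, 0, 0], "fingers": 0}
    - {"dp": [0, 0, 0], "delta_rot": [0, 0, 0], "fingers": 0}
    - {"dp": [0, 0, 0], "delta_rot": [0, 0, 0], "fingers": 0}

```text
clock: 4.8
position: [0.462, 0.255, 0.3445]
ee_rot: [0.015, 0.999, -0.032, -0.001]
contact_force: [1.7, 4.6, -8.4]
width: 0.0262
gripper_force: 69.7
```

```bash
cat > sim.py <<'E'
import numpy as np
from scipy.integrate import solve_ivp
def sim(dths,th0,T=12,M=.6,m=.35,s0=0,v0=0,phi0=0,w0=0,bias=0,dt=.1,lag=.05):
    """dths: tilt after each row; returns t, s, v, phi"""
    ts=np.arange(len(dths)+1)*dt; th=np.r_[th0,dths]
    g=9.81;l=.273;lc=.252
    def f(t,y):
        s,v,p,w=y; u=np.interp(t-lag,ts,th)+bias
        F=(M+m)*g*u-.35*v-.03*np.tanh(v/.003)
        # (M+m)a - m lc w' = F ; l w' = -g p + a
        a=(F-m*lc*g*p/l)/((M+m)-m*lc/l)
        if s<=0 and v<=0 and a<0: a=0; v=0
        return [v,a,w,(-g*p+a)/l]
    r=solve_ivp(f,(0,T),[s0,v0,phi0,w0],max_step=.01,t_eval=np.arange(0,T,.05))
    return r.t,r.y
E
python3 - <<'E'
from sim import *; from h import *
look()
for A,n in((.02,8),(.025,8),(.03,8)):
  for nc in(2,4,6,8,10):
    for M,m in((.6,.35),(.5,.45),(.7,.25)):
        ths=[-.03/2+A/2]+[A]*n+[0]*nc+[-A*.7]*n+[0]
        t,y=sim(ths,-.03,M=M,m=m); k=np.searchsorted(t,(len(ths)+2)*.1)
        print(A,nc,M,"end s %.3f v %.3f"%(y[0,k],y[1,k]),"final %.3f"%y[0,-1],"phimax %.3f res %.3f %.3f"%(abs(y[2]).max(),abs(y[2,k:k+20]).max(),abs(y[2,-20:]).max()))
E
```

```text
4.8 pos [0.462  0.255  0.3445] q [ 0.0154  0.9994 -0.0316 -0.0013] F [ 1.7  4.6 -8.4] w 0.02623148859626165 69.74287748336792
  side {'yel': (np.int64(156), [0.2111, 0.1668, 0.2419]), 'org': (np.int64(122), [0.2028, 0.1578, 0.2469]), 'rail': array([-0.0448,  0.434 ])}
  top {'yel': (np.int64(169), [0.1968, 0.1573, 0.2392]), 'org': (np.int64(163), [0.1891, 0.1535, 0.2437]), 'rail': array([-0.035 ,  0.4382])}
0.02 2 0.6 end s 0.084 v -0.019 final 0.076 phimax 0.030 res 0.009 0.000
0.02 2 0.5 end s 0.083 v -0.022 final 0.075 phimax 0.032 res 0.006 0.000
0.02 2 0.7 end s 0.084 v -0.020 final 0.077 phimax 0.031 res 0.007 0.000
0.02 4 0.6 end s 0.095 v -0.022 final 0.084 phimax 0.030 res 0.016 0.000
0.02 4 0.5 end s 0.093 v -0.027 final 0.082 phimax 0.030 res 0.009 0.000
0.02 4 0.7 end s 0.095 v -0.018 final 0.085 phimax 0.030 res 0.020 0.001
0.02 6 0.6 end s 0.103 v -0.034 final 0.089 phimax 0.034 res 0.018 0.000
0.02 6 0.5 end s 0.101 v -0.037 final 0.086 phimax 0.031 res 0.009 0.000
0.02 6 0.7 end s 0.105 v -0.026 final 0.091 phimax 0.035 res 0.027 0.001
0.02 8 0.6 end s 0.108 v -0.044 
[... 1919 characters left out ...]
final 0.151 phimax 0.048 res 0.033 0.001
0.03 6 0.6 end s 0.183 v -0.046 final 0.155 phimax 0.052 res 0.028 0.000
0.03 6 0.5 end s 0.182 v -0.045 final 0.155 phimax 0.048 res 0.014 0.000
0.03 6 0.7 end s 0.185 v -0.035 final 0.159 phimax 0.056 res 0.043 0.002
0.03 8 0.6 end s 0.195 v -0.060 final 0.160 phimax 0.054 res 0.017 0.000
0.03 8 0.5 end s 0.193 v -0.060 final 0.159 phimax 0.049 res 0.010 0.000
0.03 8 0.7 end s 0.197 v -0.056 final 0.163 phimax 0.063 res 0.035 0.002
0.03 10 0.6 end s 0.206 v -0.060 final 0.168 phimax 0.048 res 0.006 0.000
0.03 10 0.5 end s 0.204 v -0.063 final 0.164 phimax 0.048 res 0.009 0.000
0.03 10 0.7 end s 0.206 v -0.064 final 0.167 phimax 0.052 res 0.016 0.001
```

>>> servo_tool:
  moves:
    - {"dp": [0, -0.012, -0.055], "delta_rot": [0.35, 0, 0], "fingers": 0}
    - {"dp": [0, -0.012, -0.055], "delta_rot": [0.35, 0, 0], "fingers": 0}
    - {"dp": [0, 0, 0], "delta_rot": [0, 0, 0], "fingers": 0}
    - {"dp": [0, 0, 0], "delta_rot": [0, 0, 0], "fingers": 0}
    - {"dp": [0, 0, 0], "delta_rot": [0, 0, 0], "fingers": 0}

```text
clock: 5.4
position: [0.4624, 0.2604, 0.3669]
ee_rot: [-0.02, 0.999, -0.032, -0.0]
contact_force: [2.5, 5.0, -8.5]
width: 0.0258
gripper_force: 70.1
```

```bash
python3 -c "
from h import *;look()"
```

```text
5.4 pos [0.4624 0.2604 0.3669] q [-1.990e-02  9.993e-01 -3.160e-02 -1.000e-04] F [ 2.5  5.  -8.5] w 0.025829702139263323 70.10190725326538
  side {'yel': (np.int64(155), [0.1958, 0.1468, 0.2219]), 'org': (np.int64(159), [0.2167, 0.15, 0.241]), 'rail': array([0.0181, 0.4327])}
  top {'yel': (np.int64(166), [0.1702, 0.134, 0.2126]), 'org': (np.int64(132), [0.1876, 0.1401, 0.2327]), 'rail': array([0.0351, 0.4378])}
```

>>> servo_tool:
  moves:
    - {"dp": [0, 0, 0], "delta_rot": [0, 0, 0], "fingers": 0}
    - {"dp": [0, 0, 0], "delta_rot": [0, 0, 0], "fingers": 0}
    - {"dp": [0, 0.0077, 0.031], "delta_rot": [-0.2, 0, 0], "fingers": 0}
    - {"dp": [0, 0.0077, 0.031], "delta_rot": [-0.2, 0, 0], "fingers": 0}

```text
clock: 5.9
position: [0.4622, 0.2578, 0.3547]
ee_rot: [0.0, 1.0, -0.032, -0.0]
contact_force: [2.1, 5.0, -6.6]
width: 0.0259
gripper_force: 70.3
```

```bash
python3 -c "
from h import *;look();look()"
```

```text
5.9 pos [0.4622 0.2578 0.3547] q [ 1.000e-04  9.995e-01 -3.160e-02 -4.000e-04] F [ 2.1  5.  -6.6] w 0.02587226576408298 70.31317949295044
  side {'yel': (np.int64(91), [0.1146, 0.0742, 0.15]), 'org': (np.int64(131), [0.1389, 0.0645, 0.1539]), 'rail': array([-0.0154,  0.4334])}
  top {'yel': (np.int64(180), [0.1013, 0.0591, 0.1412]), 'org': (np.int64(155), [0.092, 0.0484, 0.1399]), 'rail': array([-0.0084,  0.438 ])}
 6.0 pos [0.4622 0.2575 0.354 ] q [ 9.000e-04  9.995e-01 -3.140e-02 -8.000e-04] F [ 1.6  4.  -5.9] w 0.0260977559216744 70.37615776062012
  side {'yel': (np.int64(89), [0.0989, 0.0601, 0.1362]), 'org': (np.int64(135), [0.1118, 0.0425, 0.1332]), 'rail': array([-0.0171,  0.4335])}
  top {'yel': (np.int64(174), [0.0837, 0.0441, 0.1261]), 'org': (np.int64(156), [0.0727, 0.0284, 0.1202]), 'rail': array([-0.0068,  0.438 ])}
```

>>> servo_tool:
  moves:
    - {"dp": [0, -0.0026, -0.011], "delta_rot": [0.07, 0, 0], "fingers": 0}
    - {"dp": [0, 0, 0], "delta_rot": [0, 0, 0], "fingers": 0}
    - {"dp": [0, 0, 0], "delta_rot": [0, 0, 0], "fingers": 0}
    - {"dp": [0, 0, 0], "delta_rot": [0, 0, 0], "fingers": 0}
    - {"dp": [0, 0, 0], "delta_rot": [0, 0, 0], "fingers": 0}

```text
clock: 6.6
position: [0.4622, 0.2586, 0.3579]
ee_rot: [-0.004, 0.999, -0.032, 0.0]
contact_force: [1.6, 5.5, -4.5]
width: 0.0262
gripper_force: 70.6
```

```bash
python3 -c "
from h import *;look();look()"
```

```text
6.6 pos [0.4622 0.2586 0.3579] q [-4.300e-03  9.995e-01 -3.160e-02  1.000e-04] F [ 1.6  5.5 -4.5] w 0.02617740858396356 70.5632758140564
  side {'yel': (np.int64(67), [0.0065, -0.0271, 0.0465]), 'org': (np.int64(186), [0.059, -0.0288, 0.0629]), 'rail': array([-0.0057,  0.4334])}
  top {'yel': (np.int64(173), [-0.003, -0.0396, 0.0399]), 'org': (np.int64(89), [0.0106, -0.0368, 0.0512]), 'rail': array([0.003 , 0.4379])}
 6.7 pos [0.4622 0.2586 0.358 ] q [-4.300e-03  9.995e-01 -3.160e-02  1.000e-04] F [ 1.9  5.7 -3.3] w 0.026158784349430635 70.59291243553162
  side {'yel': (np.int64(62), [-0.0042, -0.0414, 0.0353]), 'org': (np.int64(143), [0.047, -0.0415, 0.0497]), 'rail': array([-0.0058,  0.4334])}
  top {'yel': (np.int64(165), [-0.0103, -0.0515, 0.0282]), 'org': (np.int64(92), [-0.0029, -0.0507, 0.0374]), 'rail': array([0.0035, 0.4381])}
```

>>> servo_tool:
  moves:
    - {"dp": [0, 0.0018, 0.008], "delta_rot": [-0.05, 0, 0], "fingers": 0}
    - {"dp": [0, 0, 0], "delta_rot": [0, 0, 0], "fingers": 0}
    - {"dp": [0, 0, 0], "delta_rot": [0, 0, 0], "fingers": 0}
    - {"dp": [0, 0, 0], "delta_rot": [0, 0, 0], "fingers": 0}

```text
clock: 7.2
position: [0.4622, 0.2584, 0.3567]
ee_rot: [-0.002, 0.999, -0.032, 0.0]
contact_force: [1.5, 6.3, -2.7]
width: 0.026
gripper_force: 70.7
```

```bash
python3 -c "
from h import *;look();look()"
```

```text
7.2 pos [0.4622 0.2584 0.3567] q [-2.000e-03  9.995e-01 -3.160e-02  2.000e-04] F [ 1.5  6.3 -2.7] w 0.02600810174995003 70.74246525764465
  side {'yel': (np.int64(61), [-0.0552, -0.0902, -0.0161]), 'org': (np.int64(186), [-0.0191, -0.107, -0.0156]), 'rail': array([-0.0074,  0.4337])}
  top {'yel': (np.int64(168), [-0.0624, -0.1024, -0.0218]), 'org': (np.int64(85), [-0.0542, -0.11, -0.0221]), 'rail': array([-0.0028,  0.4379])}
 7.3 pos [0.4622 0.2584 0.3568] q [-2.100e-03  9.995e-01 -3.150e-02  2.000e-04] F [ 0.9  6.2 -2.1] w 0.02587860755798187 70.77258110046387
  side {'yel': (np.int64(56), [-0.0667, -0.1015, -0.0268]), 'org': (np.int64(191), [-0.0246, -0.113, -0.0217]), 'rail': array([-0.0075,  0.4335])}
  top {'yel': (np.int64(165), [-0.0725, -0.1114, -0.0332]), 'org': (np.int64(77), [-0.0728, -0.1156, -0.0288]), 'rail': array([-0.0017,  0.438 ])}
```

>>> servo_tool:
  moves:
    - {"dp": [0, 0.0018, 0.008], "delta_rot": [-0.05, 0, 0], "fingers": 0}
    - {"dp": [0, 0, 0], "delta_rot": [0, 0, 0], "fingers": 0}
    - {"dp": [0, 0, 0], "delta_rot": [0, 0, 0], "fingers": 0}
    - {"dp": [0, 0, 0], "delta_rot": [0, 0, 0], "fingers": 0}

```text
clock: 7.8
position: [0.4622, 0.2581, 0.3555]
ee_rot: [0.0, 1.0, -0.032, 0.0]
contact_force: [0.0, 6.3, -1.7]
width: 0.0264
gripper_force: 70.9
```

```bash
python3 -c "
from h import *;look();look()"
```

```text
7.8 pos [0.4622 0.2581 0.3555] q [ 3.000e-04  9.995e-01 -3.150e-02  3.000e-04] F [ 0.   6.3 -1.7] w 0.026388545234804984 70.8769154548645
  side {'yel': (np.int64(62), [-0.1025, -0.1368, -0.0638]), 'org': (np.int64(106), [-0.1477, -0.1516, -0.0665]), 'rail': array([-0.0115,  0.4333])}
  top {'yel': (np.int64(168), [-0.1062, -0.1448, -0.0663]), 'org': (np.int64(80), [-0.1092, -0.156, -0.0669]), 'rail': array([-0.0071,  0.4379])}
 7.9 pos [0.4621 0.2581 0.3555] q [ 3.000e-04  9.995e-01 -3.150e-02  3.000e-04] F [ 0.1  6.4 -0.8] w 0.026330782573397677 70.88808417320251
  side {'yel': (np.int64(60), [-0.1074, -0.1429, -0.067]), 'org': (np.int64(130), [-0.1429, -0.159, -0.0678]), 'rail': array([-0.0114,  0.4332])}
  top {'yel': (np.int64(168), [-0.1094, -0.1493, -0.0693]), 'org': (np.int64(81), [-0.1175, -0.1618, -0.0736]), 'rail': array([-0.0074,  0.4381])}
```

>>> servo_tool:
  moves:
    - {"dp": [0, -0.002, -0.0095], "delta_rot": [0.06, 0, 0], "fingers": 0}
    - {"dp": [0, 0, 0], "delta_rot": [0, 0, 0], "fingers": 0}
    - {"dp": [0, 0, 0], "delta_rot": [0, 0, 0], "fingers": 0}
    - {"dp": [0, 0, 0], "delta_rot": [0, 0, 0], "fingers": 0}

```text
clock: 8.4
position: [0.4622, 0.2587, 0.3577]
ee_rot: [-0.003, 0.999, -0.032, 0.001]
contact_force: [-0.2, 6.2, -0.5]
width: 0.0258
gripper_force: 70.9
```

```bash
python3 -c "
from h import *;look();look()"
```

```text
8.4 pos [0.4622 0.2587 0.3577] q [-3.000e-03  9.995e-01 -3.150e-02  6.000e-04] F [-0.2  6.2 -0.5] w 0.025802919154495164 70.92101454734802
  side {'yel': (np.int64(61), [-0.129, -0.1612, -0.089]), 'org': (np.int64(178), [-0.1103, -0.1664, -0.0742]), 'rail': array([-0.0057,  0.4332])}
  top {'yel': (np.int64(171), [-0.1333, -0.1711, -0.0912]), 'org': (np.int64(110), [-0.1305, -0.1691, -0.0789]), 'rail': array([-0.0015,  0.4379])}
 8.5 pos [0.4622 0.2587 0.3576] q [-3.000e-03  9.995e-01 -3.150e-02  5.000e-04] F [-0.   5.9  0.3] w 0.025842773025917688 70.92196583747864
  side {'yel': (np.int64(59), [-0.1324, -0.1652, -0.0923]), 'org': (np.int64(195), [-0.0954, -0.1698, -0.0773]), 'rail': array([-0.0054,  0.4334])}
  top {'yel': (np.int64(172), [-0.1356, -0.1741, -0.0936]), 'org': (np.int64(96), [-0.1295, -0.173, -0.0831]), 'rail': array([-0.0015,  0.4379])}
```

>>> servo_tool:
  moves:
    - {"dp": [0, 0.002, 0.0095], "delta_rot": [-0.06, 0, 0], "fingers": 0}
    - {"dp": [0, 0, 0], "delta_rot": [0, 0, 0], "fingers": 0}
    - {"dp": [0, 0, 0], "delta_rot": [0, 0, 0], "fingers": 0}
    - {"dp": [0, 0, 0], "delta_rot": [0, 0, 0], "fingers": 0}

```text
clock: 9.0
position: [0.4621, 0.2582, 0.3558]
ee_rot: [0.0, 1.0, -0.032, 0.0]
contact_force: [0.4, 5.4, -0.5]
width: 0.026
gripper_force: 71.0
```

```bash
python3 -c "
from h import *;look();look()
p,d=imaging.get_image('side'); cv2.imwrite('pics/s2.png',cv2.resize(p[140:300,200:400,::-1],None,fx=4,fy=4,interpolation=cv2.INTER_CUBIC)[:600])"
```

```text
9.0 pos [0.4621 0.2582 0.3558] q [ 1.000e-04  9.995e-01 -3.150e-02  4.000e-04] F [ 0.4  5.4 -0.5] w 0.025956940208774728 71.03667497634888
  side {'yel': (np.int64(63), [-0.14, -0.1722, -0.1005]), 'org': (np.int64(209), [-0.1053, -0.1923, -0.1003]), 'rail': array([-0.0104,  0.4331])}
  top {'yel': (np.int64(175), [-0.1434, -0.1826, -0.1023]), 'org': (np.int64(82), [-0.1531, -0.1928, -0.1039]), 'rail': array([-0.0074,  0.4382])}
 9.1 pos [0.4621 0.2582 0.3558] q [ 1.000e-04  9.995e-01 -3.150e-02  4.000e-04] F [-0.5  5.4 -0.3] w 0.025843350412316505 71.03254079818726
  side {'yel': (np.int64(60), [-0.1464, -0.1773, -0.1041]), 'org': (np.int64(216), [-0.1035, -0.1912, -0.0995]), 'rail': array([-0.0099,  0.4331])}
  top {'yel': (np.int64(168), [-0.1447, -0.1842, -0.1033]), 'org': (np.int64(94), [-0.163, -0.1905, -0.1023]), 'rail': array([-0.0084,  0.438 ])}
```

View pics/s2.png

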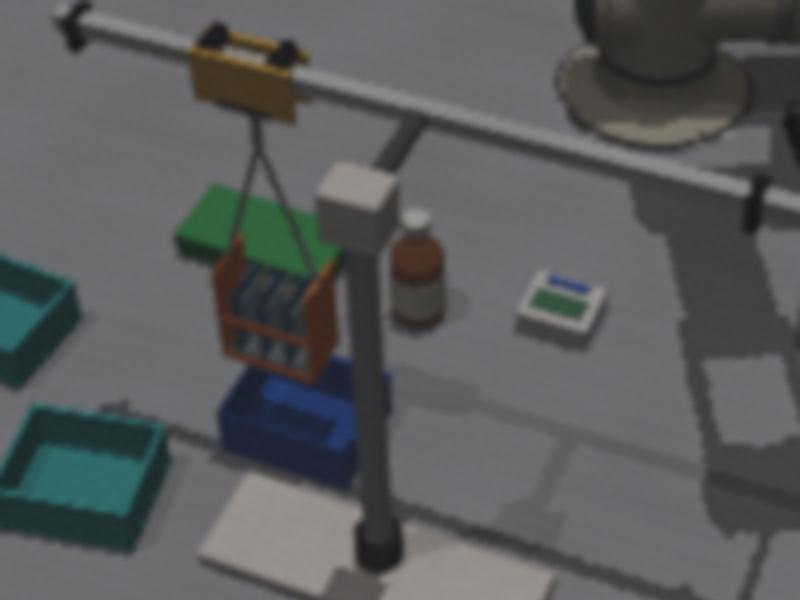

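The side crop shows the rack (275,310) hanging almost still, about 20 mm past the dish (300,410). I'll nudge it back.

>>> servo_tool:
  moves:
    - {"dp": [0, 0.003, 0.0125], "delta_rot": [-0.08, 0, 0], "fingers": 0}
    - {"dp": [0, 0, 0], "delta_rot": [0, 0, 0], "fingers": 0}
    - {"dp": [0, 0, 0], "delta_rot": [0, 0, 0], "fingers": 0}
    - {"dp": [0, 0, 0], "delta_rot": [0, 0, 0], "fingers": 0}

```text
clock: 9.65
position: [0.4621, 0.2576, 0.3533]
ee_rot: [0.004, 0.999, -0.032, 0.0]
contact_force: [1.1, 5.7, -0.1]
width: 0.0255
gripper_force: 71.1
```

```bash
python3 -c "
from h import *;look();look()"
```

```text
9.65 pos [0.4621 0.2576 0.3533] q [ 4.100e-03  9.995e-01 -3.150e-02  3.000e-04] F [ 1.1  5.7 -0.1] w 0.02551461254754958 71.0514771938324
  side {'yel': (np.int64(60), [-0.1409, -0.1726, -0.0991]), 'org': (np.int64(236), [-0.0986, -0.1863, -0.095]), 'rail': array([-0.0169,  0.4335])}
  top {'yel': (np.int64(169), [-0.1405, -0.1781, -0.0979]), 'org': (np.int64(87), [-0.1518, -0.1873, -0.1008]), 'rail': array([-0.0145,  0.4379])}
 9.75 pos [0.4621 0.2576 0.3533] q [ 4.100e-03  9.995e-01 -3.150e-02  3.000e-04] F [-0.1  6.1  0.5] w 0.025961669702426325 71.05111241340637
  side {'yel': (np.int64(63), [-0.1344, -0.169, -0.0956]), 'org': (np.int64(207), [-0.0981, -0.1858, -0.0945]), 'rail': array([-0.017 ,  0.4334])}
  top {'yel': (np.int64(172), [-0.1365, -0.1749, -0.0942]), 'org': (np.int64(76), [-0.1442, -0.1865, -0.0974]), 'rail': array([-0.0152,  0.438 ])}
```

>>> servo_tool:
  moves:
    - {"dp": [0, -0.0035, -0.014], "delta_rot": [0.09, 0, 0], "fingers": 0}
    - {"dp": [0, 0, 0], "delta_rot": [0, 0, 0], "fingers": 0}
    - {"dp": [0, 0, 0], "delta_rot": [0, 0, 0], "fingers": 0}
    - {"dp": [0, 0, 0], "delta_rot": [0, 0, 0], "fingers": 0}

```text
clock: 10.25
position: [0.4621, 0.2583, 0.3561]
ee_rot: [-0.0, 1.0, -0.032, 0.0]
contact_force: [0.2, 5.2, -0.8]
width: 0.0261
gripper_force: 71.0
```

```bash
python3 -c "
from h import *;look();look()"
```

```text
10.25 pos [0.4621 0.2583 0.3561] q [-3.000e-04  9.995e-01 -3.150e-02  5.000e-04] F [ 0.2  5.2 -0.8] w 0.02609994922776621 71.01543188095093
  side {'yel': (np.int64(63), [-0.1257, -0.161, -0.0856]), 'org': (np.int64(151), [-0.1493, -0.1631, -0.0704]), 'rail': array([-0.0103,  0.4336])}
  top {'yel': (np.int64(175), [-0.1269, -0.165, -0.0853]), 'org': (np.int64(105), [-0.121, -0.1622, -0.072]), 'rail': array([-0.0062,  0.4382])}
 10.35 pos [0.4622 0.2583 0.3561] q [-3.000e-04  9.995e-01 -3.150e-02  5.000e-04] F [0.7 6.  0.8] w 0.026062750458091727 71.01075410842896
  side {'yel': (np.int64(60), [-0.1213, -0.1589, -0.0841]), 'org': (np.int64(144), [-0.1509, -0.1615, -0.0693]), 'rail': array([-0.009 ,  0.4333])}
  top {'yel': (np.int64(164), [-0.1233, -0.1625, -0.0826]), 'org': (np.int64(93), [-0.1213, -0.161, -0.0713]), 'rail': array([-0.0057,  0.4381])}
```

>>> servo_tool:
  moves:
    - {"dp": [0, -0.001, -0.005], "delta_rot": [0.03, 0, 0], "fingers": 0}
    - {"dp": [0, 0, 0], "delta_rot": [0, 0, 0], "fingers": 0}
    - {"dp": [0, 0, 0], "delta_rot": [0, 0, 0], "fingers": 0}
    - {"dp": [0, 0, 0], "delta_rot": [0, 0, 0], "fingers": 0}

```text
clock: 10.85
position: [0.4621, 0.2585, 0.3569]
ee_rot: [-0.002, 1.0, -0.032, 0.0]
contact_force: [1.1, 5.7, -0.4]
width: 0.0261
gripper_force: 70.9
```

```bash
python3 -c "
from h import *;look();look()"
```

```text
10.85 pos [0.4621 0.2585 0.3569] q [-1.800e-03  9.995e-01 -3.150e-02  4.000e-04] F [ 1.1  5.7 -0.4] w 0.026052764395514655 70.92366099357605
  side {'yel': (np.int64(62), [-0.1186, -0.1518, -0.0756]), 'org': (np.int64(145), [-0.1297, -0.1648, -0.0731]), 'rail': array([-0.0085,  0.4337])}
  top {'yel': (np.int64(175), [-0.1173, -0.1567, -0.077]), 'org': (np.int64(72), [-0.1221, -0.1639, -0.0762]), 'rail': array([-0.0041,  0.4379])}
 10.95 pos [0.4622 0.2585 0.357 ] q [-1.800e-03  9.995e-01 -3.150e-02  5.000e-04] F [ 0.6  5.  -0.4] w 0.02635689539312929 70.92453360557556
  side {'yel': (np.int64(64), [-0.119, -0.1525, -0.0767]), 'org': (np.int64(154), [-0.1385, -0.163, -0.0716]), 'rail': array([-0.0063,  0.4331])}
  top {'yel': (np.int64(169), [-0.1185, -0.1571, -0.0782]), 'org': (np.int64(84), [-0.1249, -0.1619, -0.0778]), 'rail': array([-0.0034,  0.4379])}
```

>>> servo_tool:
  moves:
    - {"dp": [0, -0.0005, -0.002], "delta_rot": [0.01, 0, 0], "fingers": 0}
    - {"dp": [0, 0, 0], "delta_rot": [0, 0, 0], "fingers": 0}
    - {"dp": [0, 0, 0], "delta_rot": [0, 0, 0], "fingers": 0}
    - {"dp": [0, 0, 0], "delta_rot": [0, 0, 0], "fingers": 0}

```text
clock: 11.45
position: [0.4622, 0.2586, 0.3573]
ee_rot: [-0.002, 1.0, -0.032, 0.0]
contact_force: [0.6, 6.1, -1.2]
width: 0.026
gripper_force: 70.9
```

```bash
python3 -c "
from h import *;look();look()"
```

```text
11.45 pos [0.4622 0.2586 0.3573] q [-2.300e-03  9.995e-01 -3.150e-02  5.000e-04] F [ 0.6  6.1 -1.2] w 0.02603378880526905 70.92019557952881
  side {'yel': (np.int64(62), [-0.1181, -0.1511, -0.0769]), 'org': (np.int64(146), [-0.1511, -0.1618, -0.0706]), 'rail': array([-0.0056,  0.4333])}
  top {'yel': (np.int64(165), [-0.1188, -0.1573, -0.0785]), 'org': (np.int64(80), [-0.1239, -0.1626, -0.0761]), 'rail': array([-0.0023,  0.4379])}
 11.55 pos [0.4622 0.2586 0.3574] q [-2.300e-03  9.995e-01 -3.150e-02  5.000e-04] F [ 0.4  5.5 -1.3] w 0.02558431013378201 70.92185497283936
  side {'yel': (np.int64(62), [-0.1175, -0.1505, -0.0777]), 'org': (np.int64(150), [-0.1408, -0.1638, -0.0725]), 'rail': array([-0.0056,  0.4333])}
  top {'yel': (np.int64(171), [-0.1178, -0.1569, -0.0785]), 'org': (np.int64(75), [-0.1228, -0.1646, -0.0794]), 'rail': array([-0.0022,  0.4381])}
```

>>> servo_tool:
  moves:
    - {"dp": [0, -0.0026, -0.011], "delta_rot": [0.07, 0, 0], "fingers": 0}
    - {"dp": [0, 0, 0], "delta_rot": [0, 0, 0], "fingers": 0}
    - {"dp": [0, 0, 0], "delta_rot": [0, 0, 0], "fingers": 0}
    - {"dp": [0, 0, 0], "delta_rot": [0, 0, 0], "fingers": 0}
    - {"dp": [0, 0.0026, 0.011], "delta_rot": [-0.07, 0, 0], "fingers": 0}

```text
clock: 12.15
position: [0.4621, 0.2587, 0.3577]
ee_rot: [-0.003, 0.999, -0.032, 0.001]
contact_force: [0.3, 5.7, -0.4]
width: 0.026
gripper_force: 70.9
```

>>> servo_tool:
  moves:
    - {"dp": [0, 0, 0], "delta_rot": [0, 0, 0], "fingers": 0}
    - {"dp": [0, 0, 0], "delta_rot": [0, 0, 0], "fingers": 0}
    - {"dp": [0, 0, 0], "delta_rot": [0, 0, 0], "fingers": 0}

```text
clock: 12.45
position: [0.4622, 0.2587, 0.3574]
ee_rot: [-0.002, 1.0, -0.032, 0.001]
contact_force: [0.9, 4.5, 0.0]
width: 0.0258
gripper_force: 71.0
```

```bash
python3 -c "
from h import *;look();look()"
```

```text
12.45 pos [0.4622 0.2587 0.3574] q [-2.400e-03  9.995e-01 -3.150e-02  5.000e-04] F [0.9 4.5 0. ] w 0.025804796550715433 70.9814715385437
  side {'yel': (np.int64(58), [-0.1382, -0.1735, -0.0993]), 'org': (np.int64(220), [-0.096, -0.1842, -0.0927]), 'rail': array([-0.0063,  0.4335])}
  top {'yel': (np.int64(173), [-0.1415, -0.1783, -0.0993]), 'org': (np.int64(87), [-0.1554, -0.1876, -0.1001]), 'rail': array([-0.0016,  0.438 ])}
 12.55 pos [0.4621 0.2587 0.3574] q [-2.400e-03  9.995e-01 -3.150e-02  5.000e-04] F [ 1.   5.7 -0.5] w 0.026191549893244046 70.97808122634888
  side {'yel': (np.int64(62), [-0.141, -0.1766, -0.1024]), 'org': (np.int64(213), [-0.1011, -0.1885, -0.0969]), 'rail': array([-0.0067,  0.4336])}
  top {'yel': (np.int64(173), [-0.1432, -0.1817, -0.1005]), 'org': (np.int64(86), [-0.162, -0.1916, -0.1043]), 'rail': array([-0.0021,  0.4379])}
```

>>> servo_tool:
  moves:
    - {"dp": [0, 0.0037, 0.0155], "delta_rot": [-0.1, 0, 0], "fingers": 0}
    - {"dp": [0, 0, 0], "delta_rot": [0, 0, 0], "fingers": 0}
    - {"dp": [0, 0, 0], "delta_rot": [0, 0, 0], "fingers": 0}
    - {"dp": [0, 0, 0], "delta_rot": [0, 0, 0], "fingers": 0}
    - {"dp": [0, 0, 0], "delta_rot": [0, 0, 0], "fingers": 0}

```text
clock: 13.15
position: [0.4621, 0.2579, 0.3544]
ee_rot: [0.003, 0.999, -0.032, 0.0]
contact_force: [0.1, 5.3, -0.6]
width: 0.0258
gripper_force: 71.0
```

```bash
python3 -c "
from h import *;look();look()"
```

```text
13.15 pos [0.4621 0.2579 0.3544] q [ 2.600e-03  9.995e-01 -3.150e-02  4.000e-04] F [ 0.1  5.3 -0.6] w 0.025814295103316263 71.00810408592224
  side {'yel': (np.int64(63), [-0.1483, -0.183, -0.1084]), 'org': (np.int64(238), [-0.1062, -0.1943, -0.1025]), 'rail': array([-0.0156,  0.4335])}
  top {'yel': (np.int64(171), [-0.148, -0.1883, -0.109]), 'org': (np.int64(97), [-0.1553, -0.1944, -0.1059]), 'rail': array([-0.0127,  0.4379])}
 13.25 pos [0.4621 0.2579 0.3544] q [ 2.600e-03  9.995e-01 -3.150e-02  4.000e-04] F [ 0.3  5.6 -0.3] w 0.025898548832014923 71.00789308547974
  side {'yel': (np.int64(60), [-0.148, -0.1837, -0.1098]), 'org': (np.int64(229), [-0.1061, -0.1936, -0.1024]), 'rail': array([-0.0154,  0.4335])}
  top {'yel': (np.int64(172), [-0.1481, -0.1874, -0.1082]), 'org': (np.int64(94), [-0.1567, -0.1944, -0.1059]), 'rail': array([-0.0125,  0.4381])}
```

>>> servo_tool:
  moves:
    - {"dp": [0, 0.0015, 0.006], "delta_rot": [-0.04, 0, 0], "fingers": 0}
    - {"dp": [0, 0, 0], "delta_rot": [0, 0, 0], "fingers": 0}
    - {"dp": [0, 0, 0], "delta_rot": [0, 0, 0], "fingers": 0}
    - {"dp": [0, 0, 0], "delta_rot": [0, 0, 0], "fingers": 0}

```text
clock: 13.75
position: [0.4621, 0.2576, 0.3532]
ee_rot: [0.005, 0.999, -0.032, 0.0]
contact_force: [0.5, 5.6, 0.3]
width: 0.0259
gripper_force: 71.1
```

```bash
python3 -c "
from h import *;look();look()"
```

```text
13.75 pos [0.4621 0.2576 0.3532] q [ 4.600e-03  9.995e-01 -3.150e-02  3.000e-04] F [0.5 5.6 0.3] w 0.02589858274013273 71.05692028999329
  side {'yel': (np.int64(63), [-0.1423, -0.1755, -0.1016]), 'org': (np.int64(220), [-0.0982, -0.1863, -0.0949]), 'rail': array([-0.0177,  0.4334])}
  top {'yel': (np.int64(174), [-0.1415, -0.1809, -0.0995]), 'org': (np.int64(97), [-0.1433, -0.1854, -0.097]), 'rail': array([-0.0155,  0.438 ])}
 13.85 pos [0.4621 0.2576 0.3532] q [ 4.600e-03  9.995e-01 -3.150e-02  3.000e-04] F [-0.6  5.1 -0.2] w 0.025770122538954658 71.05772495269775
  side {'yel': (np.int64(61), [-0.1364, -0.1724, -0.0964]), 'org': (np.int64(226), [-0.0954, -0.184, -0.0917]), 'rail': array([-0.0173,  0.4334])}
  top {'yel': (np.int64(172), [-0.1386, -0.1764, -0.0966]), 'org': (np.int64(94), [-0.1454, -0.1819, -0.0935]), 'rail': array([-0.0156,  0.4382])}
```

>>> servo_tool:
  moves:
    - {"dp": [0, -0.0042, -0.018], "delta_rot": [0.115, 0, 0], "fingers": 0}
    - {"dp": [0, 0, 0], "delta_rot": [0, 0, 0], "fingers": 0}
    - {"dp": [0, 0, 0], "delta_rot": [0, 0, 0], "fingers": 0}

```text
clock: 14.25
position: [0.4621, 0.2585, 0.3568]
ee_rot: [-0.001, 1.0, -0.032, 0.001]
contact_force: [0.8, 5.7, -0.3]
width: 0.0258
gripper_force: 71.0
```

```bash
python3 -c "
from h import *;look();look()"
```

```text
14.25 pos [0.4621 0.2585 0.3568] q [-1.300e-03  9.995e-01 -3.150e-02  5.000e-04] F [ 0.8  5.7 -0.3] w 0.025785443530424185 71.00069761276245
  side {'yel': (np.int64(54), [-0.1245, -0.1602, -0.0868]), 'org': (np.int64(170), [-0.1201, -0.1678, -0.0761]), 'rail': array([-0.0081,  0.4333])}
  top {'yel': (np.int64(171), [-0.1247, -0.1642, -0.0844]), 'org': (np.int64(95), [-0.1252, -0.1661, -0.078]), 'rail': array([-0.0046,  0.4379])}
 14.35 pos [0.4621 0.2585 0.3567] q [-1.100e-03  9.995e-01 -3.150e-02  5.000e-04] F [0.1 5.3 0.2] w 0.025792197576672966 70.99857330322266
  side {'yel': (np.int64(58), [-0.1246, -0.1591, -0.0832]), 'org': (np.int64(157), [-0.1343, -0.1646, -0.0727]), 'rail': array([-0.008 ,  0.4334])}
  top {'yel': (np.int64(170), [-0.1234, -0.1622, -0.0826]), 'org': (np.int64(93), [-0.1193, -0.1629, -0.0752]), 'rail': array([-0.0044,  0.438 ])}
```

>>> servo_tool:
  moves:
    - {"dp": [0, -0.001, -0.004], "delta_rot": [0.025, 0, 0], "fingers": 0}
    - {"dp": [0, 0, 0], "delta_rot": [0, 0, 0], "fingers": 0}
    - {"dp": [0, 0.001, 0.004], "delta_rot": [-0.025, 0, 0], "fingers": 0}

```text
clock: 14.75
position: [0.4621, 0.2585, 0.3568]
ee_rot: [-0.001, 1.0, -0.032, 0.0]
contact_force: [0.7, 5.5, -1.6]
width: 0.0256
gripper_force: 70.9
```

```bash
python3 -c "
from h import *;look();look()"
```

```text
14.75 pos [0.4621 0.2585 0.3568] q [-1.200e-03  9.995e-01 -3.150e-02  5.000e-04] F [ 0.7  5.5 -1.6] w 0.025598373703993402 70.93737959861755
  side {'yel': (np.int64(61), [-0.1203, -0.154, -0.0797]), 'org': (np.int64(150), [-0.1406, -0.1633, -0.0717]), 'rail': array([-0.0071,  0.4333])}
  top {'yel': (np.int64(173), [-0.1177, -0.1588, -0.0794]), 'org': (np.int64(75), [-0.1214, -0.1635, -0.0759]), 'rail': array([-0.0052,  0.438 ])}
 14.85 pos [0.4621 0.2585 0.3566] q [-1.000e-03  9.995e-01 -3.150e-02  4.000e-04] F [ 0.2  5.7 -0.8] w 0.02611225855220638 70.98281621932983
  side {'yel': (np.int64(63), [-0.1211, -0.1536, -0.0799]), 'org': (np.int64(165), [-0.1392, -0.1648, -0.0732]), 'rail': array([-0.0086,  0.4336])}
  top {'yel': (np.int64(174), [-0.1184, -0.1593, -0.0793]), 'org': (np.int64(77), [-0.1265, -0.1651, -0.0832]), 'rail': array([-0.0041,  0.4379])}
```

>>> servo_tool:
  moves:
    - {"dp": [0, 0, 0], "delta_rot": [0, 0, 0], "fingers": 0}
    - {"dp": [0, 0, 0], "delta_rot": [0, 0, 0], "fingers": 0}
    - {"dp": [0, 0, 0], "delta_rot": [0, 0, 0], "fingers": 0}
    - {"dp": [0, 0, 0], "delta_rot": [0, 0, 0], "fingers": 0}
    - {"dp": [0, 0, 0], "delta_rot": [0, 0, 0], "fingers": 0}

```text
clock: 15.45
position: [0.4622, 0.2585, 0.3566]
ee_rot: [-0.001, 1.0, -0.032, 0.0]
contact_force: [0.0, 5.1, -0.7]
width: 0.0261
gripper_force: 71.0
```

```bash
python3 - <<'E'
from h import *
look()
# lateral check: rack and dish centres, world, from one top + one side picture
for n in("top","side"):
    p,d=imaging.get_image(n);h=hsv(p);C=cloud(n,d);z=C[...,2]
    base=(d>0)&(abs(C[...,0]-.6)<.09)&(abs(C[...,1]+.188)<.1)
    org=base&(z>.1)&(z<.26)&(h[...,0]<14)&(h[...,1]>110)
    rim=base&(z>.04)&(z<.07)&(h[...,0]>105)&(h[...,0]<130)&(h[...,1]>100)
    for k,m in(("rack",org),("dish",rim)):
        Q=C[m][:,:2]; print(n,k,m.sum(),np.round((np.percentile(Q,3,0)+np.percentile(Q,97,0))/2,4),cv2.minAreaRect((Q*1000).astype(np.float32)))
E
```

```text
15.45 pos [0.4622 0.2585 0.3566] q [-1.100e-03  9.995e-01 -3.150e-02  4.000e-04] F [ 0.   5.1 -0.7] w 0.026059543745784012 70.98193645477295
  side {'yel': (np.int64(61), [-0.1197, -0.1534, -0.0789]), 'org': (np.int64(145), [-0.1485, -0.1627, -0.0707]), 'rail': array([-0.0082,  0.4334])}
  top {'yel': (np.int64(169), [-0.1196, -0.1592, -0.0796]), 'org': (np.int64(86), [-0.1213, -0.1623, -0.0748]), 'rail': array([-0.0042,  0.438 ])}
top rack 87 [ 0.5956 -0.1808] ((596.8590698242188, -181.37762451171875), (89.90814971923828, 56.09879684448242), 86.48251342773438)
top dish 106 [ 0.5937 -0.1886] ((594.5311279296875, -188.6871337890625), (127.49597930908203, 102.98297119140625), 85.6330337524414)
side rack 142 [ 0.6045 -0.18  ] ((613.9559936523438, -185.9029998779297), (104.06509399414062, 49.55165481567383), 66.80113220214844)
side dish 150 [ 0.6237 -0.1887] ((620.4037475585938, -188.362548828125), (129.95547485351562, 70.70864868164062), 84.59088897705078)
```

Stable at about 7 mm off centre, inside tolerance; there is ample time for one gentle improvement.

>>> servo_tool:
  moves:
    - {"dp": [0, -0.0024, -0.01], "delta_rot": [0.065, 0, 0], "fingers": 0}
    - {"dp": [0, 0, 0], "delta_rot": [0, 0, 0], "fingers": 0}
    - {"dp": [0, 0, 0], "delta_rot": [0, 0, 0], "fingers": 0}
    - {"dp": [0, 0, 0], "delta_rot": [0, 0, 0], "fingers": 0}
    - {"dp": [0, 0.0028, 0.012], "delta_rot": [-0.078, 0, 0], "fingers": 0}

```text
clock: 16.15
position: [0.4621, 0.2585, 0.3565]
ee_rot: [-0.001, 1.0, -0.032, 0.001]
contact_force: [0.8, 5.6, -0.8]
width: 0.0258
gripper_force: 70.9
```

>>> servo_tool:
  moves:
    - {"dp": [0, 0, 0], "delta_rot": [0, 0, 0], "fingers": 0}
    - {"dp": [0, 0, 0], "delta_rot": [0, 0, 0], "fingers": 0}

```text
clock: 16.35
position: [0.4622, 0.2584, 0.3562]
ee_rot: [-0.0, 1.0, -0.032, 0.0]
contact_force: [0.7, 5.1, -0.8]
width: 0.0257
gripper_force: 71.0
```

```bash
python3 -c "
from h import *;look();look()"
```

```text
16.35 pos [0.4622 0.2584 0.3562] q [-3.000e-04  9.995e-01 -3.150e-02  4.000e-04] F [ 0.7  5.1 -0.8] w 0.02570534054419349 70.99866271018982
  side {'yel': (np.int64(59), [-0.1259, -0.1599, -0.0872]), 'org': (np.int64(197), [-0.0974, -0.1703, -0.0791]), 'rail': array([-0.0081,  0.4334])}
  top {'yel': (np.int64(174), [-0.1281, -0.1659, -0.0874]), 'org': (np.int64(76), [-0.1355, -0.1716, -0.0858]), 'rail': array([-0.0057,  0.438 ])}
 16.45 pos [0.4621 0.2584 0.3562] q [-4.000e-04  9.995e-01 -3.150e-02  4.000e-04] F [ 0.8  3.3 -0.7] w 0.02587746974103869 70.9820544719696
  side {'yel': (np.int64(60), [-0.1279, -0.1605, -0.0887]), 'org': (np.int64(202), [-0.0852, -0.1726, -0.0808]), 'rail': array([-0.0087,  0.4332])}
  top {'yel': (np.int64(170), [-0.1275, -0.1656, -0.0874]), 'org': (np.int64(90), [-0.1367, -0.1728, -0.0863]), 'rail': array([-0.0061,  0.4379])}
```

>>> servo_tool:
  moves:
    - {"dp": [0, 0, 0], "delta_rot": [0, 0, 0], "fingers": 0}
    - {"dp": [0, 0, 0], "delta_rot": [0, 0, 0], "fingers": 0}
    - {"dp": [0, 0, 0], "delta_rot": [0, 0, 0], "fingers": 0}
    - {"dp": [0, 0, 0], "delta_rot": [0, 0, 0], "fingers": 0}
    - {"dp": [0, 0, 0], "delta_rot": [0, 0, 0], "fingers": 0}

```text
clock: 17.05
position: [0.4622, 0.2584, 0.3563]
ee_rot: [-0.0, 1.0, -0.032, 0.0]
contact_force: [0.9, 4.5, -1.2]
width: 0.0261
gripper_force: 71.0
```

```bash
python3 -c "
from h import *;look();look()"
```

```text
17.05 pos [0.4622 0.2584 0.3563] q [-4.000e-04  9.995e-01 -3.150e-02  4.000e-04] F [ 0.9  4.5 -1.2] w 0.026141762576051896 70.98372101783752
  side {'yel': (np.int64(62), [-0.125, -0.1601, -0.0888]), 'org': (np.int64(186), [-0.0933, -0.1693, -0.0778]), 'rail': array([-0.0098,  0.4334])}
  top {'yel': (np.int64(170), [-0.1281, -0.1661, -0.0874]), 'org': (np.int64(90), [-0.1287, -0.1696, -0.0812]), 'rail': array([-0.0056,  0.4381])}
 17.15 pos [0.4622 0.2584 0.3563] q [-4.000e-04  9.995e-01 -3.160e-02  4.000e-04] F [-0.1  5.9 -1.7] w 0.025801533380528922 70.98328113555908
  side {'yel': (np.int64(61), [-0.1273, -0.161, -0.088]), 'org': (np.int64(191), [-0.1062, -0.1696, -0.0773]), 'rail': array([-0.0091,  0.4334])}
  top {'yel': (np.int64(171), [-0.1275, -0.1657, -0.086]), 'org': (np.int64(93), [-0.1316, -0.1706, -0.0815]), 'rail': array([-0.0049,  0.4381])}
```

>>> servo_tool:
  moves:
    - {"dp": [0, 0, 0], "delta_rot": [0, 0, 0], "fingers": 0}
    - {"dp": [0, 0, 0], "delta_rot": [0, 0, 0], "fingers": 0}
    - {"dp": [0, 0, 0], "delta_rot": [0, 0, 0], "fingers": 0}
    - {"dp": [0, 0, 0], "delta_rot": [0, 0, 0], "fingers": 0}
    - {"dp": [0, 0, 0], "delta_rot": [0, 0, 0], "fingers": 0}

```text
clock: 17.75
position: [0.4621, 0.2584, 0.3562]
ee_rot: [-0.0, 1.0, -0.032, 0.0]
contact_force: [0.7, 4.9, 0.1]
width: 0.0259
gripper_force: 71.0
```

```bash
python3 -c "
from h import *;look()"
```

```text
17.75 pos [0.4621 0.2584 0.3562] q [-4.000e-04  9.995e-01 -3.150e-02  4.000e-04] F [0.7 4.9 0.1] w 0.02591090802040114 70.98382472991943
  side {'yel': (np.int64(61), [-0.1273, -0.1619, -0.0894]), 'org': (np.int64(200), [-0.086, -0.1721, -0.0813]), 'rail': array([-0.0086,  0.4332])}
  top {'yel': (np.int64(164), [-0.1293, -0.1666, -0.0872]), 'org': (np.int64(84), [-0.1345, -0.1727, -0.086]), 'rail': array([-0.0053,  0.4381])}
```

The rack is at rest and centred. I'll hold for more than 4 s.

>>> servo_tool:
  moves:
    - {"dp": [0, 0, 0], "delta_rot": [0, 0, 0], "fingers": 0}
    - {"dp": [0, 0, 0], "delta_rot": [0, 0, 0], "fingers": 0}
    - {"dp": [0, 0, 0], "delta_rot": [0, 0, 0], "fingers": 0}
    - {"dp": [0, 0, 0], "delta_rot": [0, 0, 0], "fingers": 0}
    - {"dp": [0, 0, 0], "delta_rot": [0, 0, 0], "fingers": 0}

```text
clock: 18.35
position: [0.4621, 0.2584, 0.3563]
ee_rot: [-0.0, 1.0, -0.032, 0.0]
contact_force: [0.3, 5.6, -0.6]
width: 0.026
gripper_force: 71.0
```

>>> servo_tool:
  moves:
    - {"dp": [0, 0, 0], "delta_rot": [0, 0, 0], "fingers": 0}
    - {"dp": [0, 0, 0], "delta_rot": [0, 0, 0], "fingers": 0}
    - {"dp": [0, 0, 0], "delta_rot": [0, 0, 0], "fingers": 0}
    - {"dp": [0, 0, 0], "delta_rot": [0, 0, 0], "fingers": 0}
    - {"dp": [0, 0, 0], "delta_rot": [0, 0, 0], "fingers": 0}

```text
clock: 18.85
position: [0.4621, 0.2584, 0.3563]
ee_rot: [-0.0, 1.0, -0.032, 0.0]
contact_force: [0.5, 4.6, -1.7]
width: 0.0258
gripper_force: 71.0
```

>>> servo_tool:
  moves:
    - {"dp": [0, 0, 0], "delta_rot": [0, 0, 0], "fingers": 0}
    - {"dp": [0, 0, 0], "delta_rot": [0, 0, 0], "fingers": 0}
    - {"dp": [0, 0, 0], "delta_rot": [0, 0, 0], "fingers": 0}
    - {"dp": [0, 0, 0], "delta_rot": [0, 0, 0], "fingers": 0}
    - {"dp": [0, 0, 0], "delta_rot": [0, 0, 0], "fingers": 0}

```text
clock: 19.35
position: [0.4621, 0.2584, 0.3562]
ee_rot: [-0.0, 1.0, -0.032, 0.0]
contact_force: [-0.2, 5.2, -0.4]
width: 0.0259
gripper_force: 71.0
```

```bash
python3 -c "
from h import *;look()"
```

```text
19.35 pos [0.4621 0.2584 0.3562] q [-4.000e-04  9.995e-01 -3.150e-02  4.000e-04] F [-0.2  5.2 -0.4] w 0.025942243076519118 70.98352432250977
  side {'yel': (np.int64(61), [-0.1263, -0.1601, -0.0869]), 'org': (np.int64(179), [-0.0991, -0.17, -0.0785]), 'rail': array([-0.0088,  0.4335])}
  top {'yel': (np.int64(172), [-0.1275, -0.1657, -0.0874]), 'org': (np.int64(89), [-0.1286, -0.1706, -0.0819]), 'rail': array([-0.0053,  0.438 ])}
```

>>> servo_tool:
  moves:
    - {"dp": [0, 0, 0], "delta_rot": [0, 0, 0], "fingers": 0}
    - {"dp": [0, 0, 0], "delta_rot": [0, 0, 0], "fingers": 0}
    - {"dp": [0, 0, 0], "delta_rot": [0, 0, 0], "fingers": 0}
    - {"dp": [0, 0, 0], "delta_rot": [0, 0, 0], "fingers": 0}
    - {"dp": [0, 0, 0], "delta_rot": [0, 0, 0], "fingers": 0}

```text
clock: 19.95
position: [0.4621, 0.2584, 0.3563]
ee_rot: [-0.0, 1.0, -0.032, 0.0]
contact_force: [-0.4, 5.2, -0.1]
width: 0.026
gripper_force: 71.0
```

>>> servo_tool:
  moves:
    - {"dp": [0, 0, 0], "delta_rot": [0, 0, 0], "fingers": 0}
    - {"dp": [0, 0, 0], "delta_rot": [0, 0, 0], "fingers": 0}
    - {"dp": [0, 0, 0], "delta_rot": [0, 0, 0], "fingers": 0}
    - {"dp": [0, 0, 0], "delta_rot": [0, 0, 0], "fingers": 0}
    - {"dp": [0, 0, 0], "delta_rot": [0, 0, 0], "fingers": 0}

```text
clock: 20.45
position: [0.4621, 0.2584, 0.3562]
ee_rot: [-0.0, 1.0, -0.032, 0.0]
contact_force: [0.8, 6.1, -1.0]
width: 0.0255
gripper_force: 71.0
```

```bash
python3 -c "
from h import *;look();look()"
```

```text
20.45 pos [0.4621 0.2584 0.3562] q [-4.000e-04  9.995e-01 -3.160e-02  4.000e-04] F [ 0.8  6.1 -1. ] w 0.025527442039732128 70.98313093185425
  side {'yel': (np.int64(61), [-0.1275, -0.1611, -0.0901]), 'org': (np.int64(186), [-0.0907, -0.1705, -0.0785]), 'rail': array([-0.0098,  0.4337])}
  top {'yel': (np.int64(171), [-0.1274, -0.1661, -0.0875]), 'org': (np.int64(81), [-0.1284, -0.1705, -0.0823]), 'rail': array([-0.0056,  0.4378])}
 20.55 pos [0.4622 0.2584 0.3563] q [-4.000e-04  9.995e-01 -3.160e-02  4.000e-04] F [ 0.2  5.1 -0.8] w 0.02598804145088783 70.983145236969
  side {'yel': (np.int64(61), [-0.1296, -0.1597, -0.0879]), 'org': (np.int64(186), [-0.0885, -0.171, -0.0793]), 'rail': array([-0.0103,  0.4334])}
  top {'yel': (np.int64(170), [-0.1274, -0.1661, -0.0874]), 'org': (np.int64(82), [-0.1324, -0.1712, -0.0837]), 'rail': array([-0.0058,  0.438 ])}
```

```bash
python3 -c "
from rig import manip;print(manip.sign_off())"
```

```text
the job is handed in; nothing more can be done
None
```

I handed the job in at about 20.7 s; the rack had hung at rest for over 4 s within about 2 mm of the dish centre by camera (±3 mm), the rail near level and the handle still gripped, but sign-off returned no verdict.

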